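# Lay down the heatsink and set the power module on it

### The job

The cleaned heatsink has been left standing on its sawn end: tip it over on the spot with a light push of the fingers, so that it comes to lie on its fins with the flat mounting face up; do not grip it or shove it hard. Then pick up the power module and set it down gently, without dropping it, base down on that face and in line with the two tapped holes, the slots at its ends over the holes (either way round). Let go, and leave the other things on the bench where they are.

Things in the scene. Friction and masses are not known exactly. Their poses are not given: they have to be found in the camera images.
- heatsink: Aluminium heatsink, 0.45 kg; mm: 100 wide (y), 36 deep (x), 130 long (z). Its -x side is a flat plate (18 from origin), its +x side nine fins along z (tips 18 from origin). Starts upright on one end, turned any way; a comb from above. Origin: centre of that end; z up. Topples when leaned 16 deg. Rightly tipped it falls to its +x side: x points down, flat face up, level, 36 above the bench.
- heatsink_mount (a point): Middle of the heatsink's flat mounting face, 65 mm from either end; axes as the heatsink's (x into the metal, z along the 130 mm length). The two tapped holes, dark 6 mm spots, lie 40 mm from it on either side along z.
- module_center (a point): Centre, 15 mm above the underside, of the power module: grey block on a copper base, 94 long (x), 34 wide (y), 30 tall (z), 0.17 kg, three steel screw terminals in a row on top. Its middle 68 mm has straight sides 34 mm apart up to 24 mm height (grip there); the ends are lower (11 mm) with open slots 6.5 mm wide, 40 mm from the centre. Lies base down on the bench at the start.
- magnifier: Bystander: bench magnifier with two clips on a round 72 mm foot, about 130 mm tall; origin under the foot.
- board: Bystander: green circuit board, 140 x 100 mm, on four short feet, parts up to 36 mm tall; origin under its centre.
- tin: Bystander: shallow round brass tin, 70 mm across, 24 mm tall; origin under its centre.
- screwdriver: Bystander: screwdriver 190 mm long lying on the bench; origin under its middle, x along it.
- module: The same power module; origin at the centre of its underside, axes as above.

How it is judged:
On the way:
1. the heatsink lies still on its fins, flat face up and level, with the module not yet on it (angle between heatsink's own x axis and vertical above 3.07 rad and linear speed of heatsink below 0.03 m/s and angular speed of heatsink below 0.2 rad/s and contact force between heatsink and module below 0.05 N and contact force between heatsink and the fingers below 0.05 N), for 0.2 s.
At the end, for the whole second after the job is handed in: Heatsink still on its fins, face up, level to 4 deg, within 120 mm of its start; module released, still, base on that face (2.5 mm), in line with the tapped holes (0.08 rad), centred between them to 4 mm across, 5 mm along; bystanders moved under 20 mm (angle between heatsink's own x axis and vertical above 3.07 rad and linear speed of heatsink below 0.03 m/s and angular speed of heatsink below 0.2 rad/s and distance of heatsink from where it was at the start of the episode below 0.12 m and x of module_center in the frame of heatsink_mount between -0.0175 and -0.0125 m and y of module_center in the frame of heatsink_mount between -0.004 and 0.004 m and z of module_center in the frame of heatsink_mount between -0.005 and 0.005 m and angle between the x axis of module_center and the z axis of heatsink_mount, either way round below 0.08 rad and angle between module_center's own z axis and vertical below 0.06 rad and linear speed of module below 0.02 m/s and distance of each of magnifier, board, tin, screwdriver from where it was at the start of the episode below 0.02 m); the robot touches nothing.
It fails at once if the fingers or arm press on the heatsink with more than 20 N (shoved, or gripped) (contact force between any of the fingers, the arm and heatsink above 20 N).
It fails at once if the module falls: it moves faster than 0.5 m/s with the fingers off it (linear speed of module above 0.5 m/s and contact force between the fingers and module below 0.05 N).
It fails at once if a bystander is moved more than 20 mm (distance of any of magnifier, board, tin, screwdriver from where it was at the start of the episode above 0.02 m).
It also fails if it takes over 58 s, if anything falls off the work surface, if the arm or the gripper's body presses on something with over 40 N, if the wrist force passes 120 N, or if a joint passes its speed limit or range.

### The arm

A 6-joint arm with a two-finger parallel gripper is mounted at the origin on the work surface. World frame = base frame: x ahead of the robot, y to its left, z up, the work surface at z = 0. Lengths are in m, angles in rad, forces in N, time in s.
With the tool pointing down it reaches from about 0.325 to 0.9 m from the base axis. Payload 6.1 kg.
Tool frame: the origin (TCP) lies midway between the tips of the shut fingers; the grasp point (between the pads) lies 19 mm behind it; x points along the fingers, y is the direction in which the jaws open and shut, and the axes are right-handed (so a half turn about x gives the same grasp; the last joint's range is limited). The gripper opens to 85 mm and grips with 20 to 120 N. Pads are 22 mm wide; open, the fingers measure 114 mm over their backs; the gripper's body (76 mm by 85 mm) begins 54 mm behind the grasp point. The pads swing forward as they close: fully open they stand 13 mm farther back than shut.
Start: joints at [1.084, 0.22, 1.526, -0, 1.395, -0.126], TCP at [0.221, 0.585, 0.231] pointing down, gripper open.
Joint ranges: [-2.98, 2.98], [-0.91, 2.08], [0.09, 2.57], [-1.24, 4.39], [0.2, 2.65], [-2.68, 2.68]. Speed limits (rad/s): [2.57, 2.57, 3.01, 3.14, 3.14, 3.14].

### API

Orientations are given as [roll, pitch, yaw] about the fixed x, y, z axes, in that order (R = Rz(yaw) Ry(pitch) Rx(roll)).
In Python, from plant import movep, move_l, set_joints, gripper_to, hold, inverse_kinematics, observe, get_image, get_calibration, Unreachable, job_done gives the robot as it stands. Calls block until the motion is done:
- movep(position, orientation): joint-space move of the TCP to a pose.
- move_l(position, feed=0.15, rotation=None, max_force=None): straight line of the TCP; rotation=None keeps the orientation; feed is the mean speed in m/s. With max_force (N) it stops when the force on the tool has changed by that much, and returns True; else False.
- set_joints(angles): joint-space move.
- gripper_to(opening, f_grip=None): finger opening in m; f_grip is the grip in N (None keeps the last); returns when the fingers have stopped.
- hold(seconds).
- inverse_kinematics(position, orientation): joint angles nearest the present ones, or None.
- observe(): the state.
- get_image(name): name is "scene" or "top" or "wrist"; returns (picture, depth): 480x640x3 uint8, red, green, blue; 480x640 float32, m along the optical axis (not along the pixel's ray), 0 where there is no reading.
- get_calibration(name): a dict with "intrinsics" (3x3 intrinsics, pixels), "dist_coeffs" ([k1, k2, p1, p2, k3] as OpenCV has them; the pictures are not rectified), "world_from_camera" (4x4, takes a point from camera to world coordinates). Camera axes: x right, y down, z forward; pixel columns grow to the right and rows downward; lengths in m; the calibration is good to about 2 mm. A picture is of the moment at which its call begins: read the wrist's pose just before it. get_calibration takes no time and is no camera call; for the wrist camera it gives the pose at the moment of the call.
A pose or a line that the arm cannot do raises Unreachable and nothing moves.
- job_done(): hands the job in, once; it reports no verdict.
The state is a dict: "time_s": time; "q": joint angles; "joint_velocities": joint speeds; "joint_torque": joint torques, N m; "eef_pos": TCP position; "tcp_rot": TCP orientation; "ft_force": force on the tool from outside, world axes, zero at the start; "torque": the same for the moment, N m; "opening": finger opening in m.
Only numpy, scipy, OpenCV 4.12 (cv2) and the standard library are available. Lean on these libraries where they do the work, as an engineer would, in place of code of your own. Each camera call takes 0.05 s, during which the arm holds its last target.

## Working session

There is one attempt and no reset: what is moved stays moved. The work goes in short steps, each a Python script; the robot and the scene stay as the last script left them, time stands still between calls to the robot, and variables do not carry over. Pictures are saved under pics/ and viewed, and the job is handed in when it is done.

```bash
ls; mkdir -p pics; python3 - <<'E'
from plant import *
import cv2,numpy as np
o=observe();print(o)
for n in("scene","top","wrist"):
    c=get_calibration(n);p,d=get_image(n)
    np.savez(f"pics/{n}0.npz",p=p,d=d,K=c["intrinsics"],D=c["dist_coeffs"],T=c["world_from_camera"])
    cv2.imwrite(f"pics/{n}0.png",p[:,:,::-1]);print(n,c, (d>0).mean())
E
```

```text
pics
{'time_s': 0.0, 'q': array([ 1.08388144e+00,  2.21235999e-01,  1.52761820e+00,  1.11257109e-05,
        1.39465313e+00, -1.26114964e-01]), 'joint_velocities': array([-1.07326390e-03,  2.80409551e-05, -9.86629110e-04, -3.59563709e-04,
        2.17366769e-04, -2.84166755e-03]), 'joint_torque': array([ 6.65519728e-04, -4.96877789e+01, -3.89415908e+01, -2.29422540e-04,
        1.07995226e-02, -1.17686750e-05]), 'eef_pos': array([0.22036855, 0.58422783, 0.23018935]), 'tcp_rot': array([-1.70263011,  1.56888162, -2.06343199]), 'ft_force': array([0.55482955, 0.18209328, 0.73699672]), 'torque': array([ 0.03549645, -0.00973426,  0.03646365]), 'opening': 0.08518265461462425}
scene {'intrinsics': array([[544.05037227,   0.        , 335.20631148],
       [  0.        , 544.05037227, 242.91804933],
       [  0.        ,   0.        ,   1.        ]]), 'dist_coeffs': array([-0.11863417,  0.        ,  0.        ,  0.        ,  0.        ]), 'world_from_camera': array([[ 0.77754031,  0.35955935, -0.51589548,  1.32029508],
       [ 0.62883051, -0.44694155,  0.63625108, -0.82221322],
       [-0.001
[... 624 characters left out ...]
    ,  0.        ,  1.        ]])} 0.9958658854166667
wrist {'intrinsics': array([[360.60990081,   0.        , 318.14889414],
       [  0.        , 360.60990081, 242.53201562],
       [  0.        ,   0.        ,   1.        ]]), 'dist_coeffs': array([-0.01817752,  0.        ,  0.        ,  0.        ,  0.        ]), 'world_from_camera': array([[ 3.53508616e-01,  8.93049494e-01,  2.78377907e-01,
         1.48334470e-01],
       [ 9.35431045e-01, -3.37286171e-01, -1.05862171e-01,
         6.11738006e-01],
       [-6.47140151e-04,  2.97826526e-01, -9.54619789e-01,
         3.72343390e-01],
       [ 0.00000000e+00,  0.00000000e+00,  0.00000000e+00,
         1.00000000e+00]])} 0.9961458333333333
```

View pics/scene0.png

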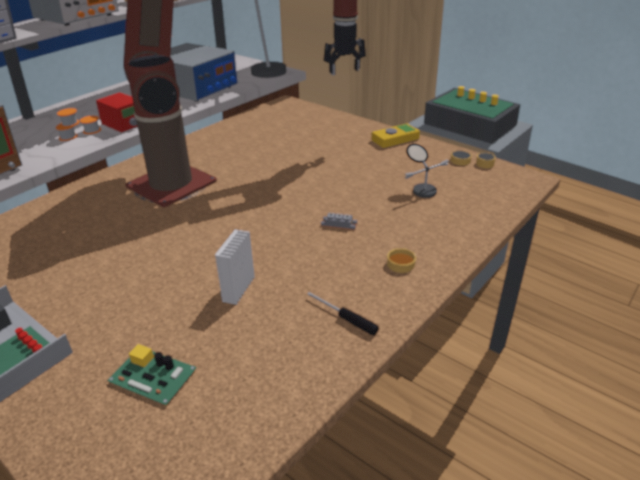

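View pics/top0.png

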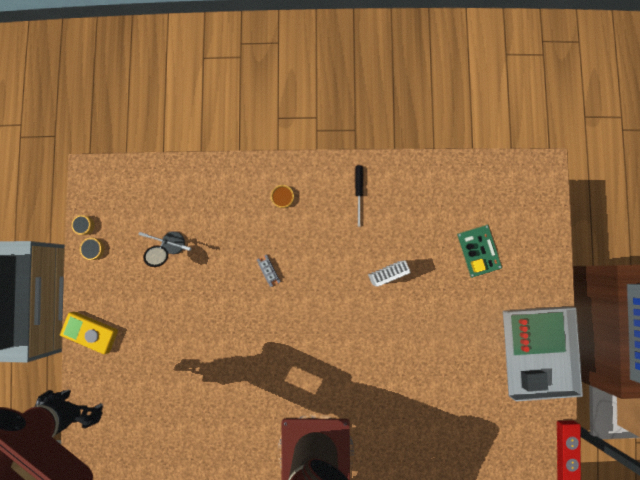

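The scene view shows the heatsink standing at (236,267), with its plate facing the camera. In the top view it is at (390,273), the module at (267,270), the tin at (282,196), the screwdriver at (360,195), the board at (479,251) and the magnifier at (172,243). I'll crop these and turn them into points.

```bash
cat > h.py <<'E'
import numpy as np,cv2
def load(f):
    z=np.load(f);return z["p"],z["d"],z["K"],z["D"],z["T"]
def cloud(d,K,D,T):
    h,w=d.shape;u,v=np.meshgrid(np.arange(w),np.arange(h))
    n=cv2.undistortPoints(np.stack([u,v],-1).reshape(-1,1,2).astype(np.float64),K,D).reshape(h,w,2)
    P=np.dstack([n*d[...,None],d])
    return P@T[:3,:3].T+T[:3,3]
def ray(px,K,D,T,z):
    n=cv2.undistortPoints(np.array(px,float).reshape(-1,1,2),K,D).reshape(-1,2)
    r=np.c_[n,np.ones(len(n))]@T[:3,:3].T
    return T[:3,3]+r*((z-T[2,3])/r[:,2])[:,None]
def snap(n,tag):
    from plant import get_calibration,get_image
    c=get_calibration(n);p,d=get_image(n)
    np.savez(f"pics/{n}{tag}.npz",p=p,d=d,K=c["intrinsics"],D=c["dist_coeffs"],T=c["world_from_camera"])
    cv2.imwrite(f"pics/{n}{tag}.png",p[:,:,::-1]);return load(f"pics/{n}{tag}.npz")
def rect(pts):
    (cx,cy),(a,b),t=cv2.minAreaRect(pts[:,:2].astype(np.float32)*1000);return cx,cy,a,b,t
E
python3 - <<'E'
from h import *
for n,win in(("top",{"hs":(355,250,425,295),"mod":(245,245,290,295)}),("scene",{"hs":(205,220,270,310),"mod":(315,205,365,235)})):
    p,d,K,D,T=load(f"pics/{n}0.npz");C=cloud(d,K,D,T)
    for k,(a,b,c,e) in win.items():
        w=C[b:e,a:c].reshape(-1,3); col=p[b:e,a:c].reshape(-1,3)
        for lo,hi in((.01,.2),(.11,.16),(.125,.14),(.018,.036)):
            m=(w[:,2]>lo)&(w[:,2]<hi)
            if m.sum()>8: print(n,k,lo,m.sum(),w[m].mean(0).round(4),w[m,2].max().round(4),np.round(rect(w[m]),1))
    s=[cv2.resize(p[b:e,a:c],(390,int(390*(e-b)/(c-a))),interpolation=cv2.INTER_CUBIC)[:540] for (a,b,c,e) in win.values()]
    H=max(x.shape[0] for x in s);s=[cv2.copyMakeBorder(x,0,H-x.shape[0],0,0,0) for x in s]
    cv2.imwrite(f"pics/crop_{n}.png",np.hstack(s)[:,:,::-1])
E
```

```text
top hs 0.01 552 [ 0.5418 -0.213   0.1046] 0.1367 [ 541.6 -213.2   36.4  101.    22.4]
top hs 0.11 307 [ 0.5392 -0.2159  0.1272] 0.1367 [ 541.4 -213.3   36.1  101.1   22.9]
top hs 0.125 234 [ 0.5376 -0.2173  0.1302] 0.1367 [ 541.5 -213.5   36.1  100.7   22.9]
top hs 0.018 18 [ 0.546  -0.1973  0.0283] 0.0353 [ 554.4 -203.7   25.3   99.    39.2]
top mod 0.01 298 [0.5506 0.1401 0.0249] 0.0374 [550.6 141.3  91.5  34.9  25.9]
top mod 0.018 259 [0.5502 0.1408 0.0267] 0.0348 [551.1 141.5  69.3  34.9  25.8]
scene hs 0.01 1987 [ 0.5551 -0.228   0.0821] 0.1315 [ 543.8 -217.8   41.   107.7   22.6]
scene hs 0.11 668 [ 0.5476 -0.2221  0.1231] 0.1315 [ 543.5 -217.    40.4  105.9   23. ]
scene hs 0.125 309 [ 0.542  -0.2198  0.1273] 0.1315 [ 543.9 -216.7   39.3  105.9   22.5]
scene hs 0.018 229 [ 0.5588 -0.2301  0.0272] 0.036 [ 544.4 -218.1   38.1  105.5   21.6]
scene mod 0.01 275 [0.5584 0.1341 0.021 ] 0.0313 [554.1 138.5  79.7  44.3  29.6]
scene mod 0.018 203 [0.5574 0.1363 0.0236] 0.0313 [554.5 140.8  71.5  40.9  22.3]
```

View pics/crop_top.png

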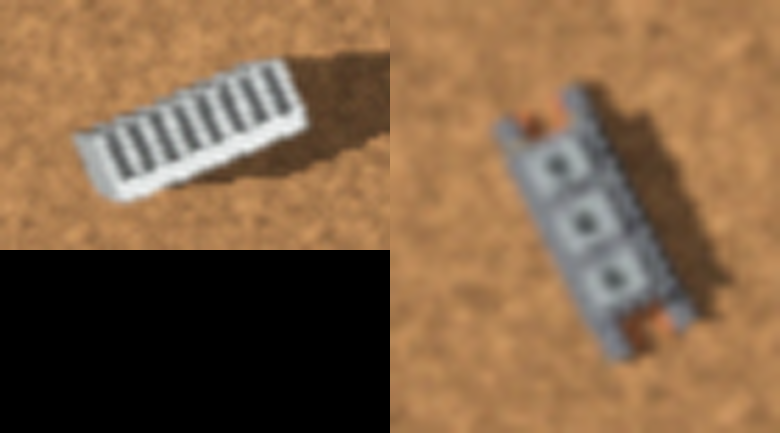

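View pics/crop_scene.png

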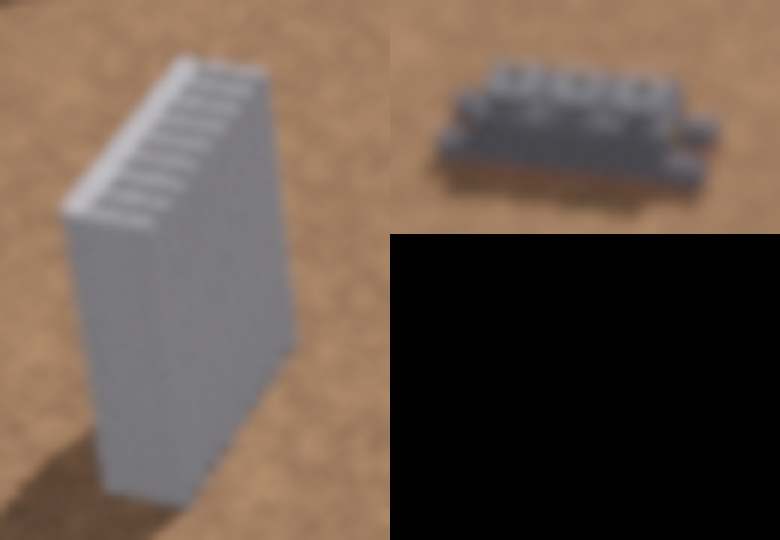

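```bash
python3 - <<'E'
from h import *
p,d,K,D,T=load("pics/top0.npz");C=cloud(d,K,D,T)
px={"drv tip":(361,226),"drv handle end":(359,166),"handle l":(355,195),"handle r":(364,195),"tin":(282,196),"mag":(175,242),"board":(479,251)}
for k,v in px.items(): print(k,ray(v,K,D,T,0.01).round(4),C[v[1],v[0]].round(3))
c=np.array([.5416,-.2134]);a=np.radians(22.8);X=np.array([np.cos(a),np.sin(a)]);Y=np.array([-X[1],X[0]])
for x,y in((.018,.05),(.018,-.05),(.148,.05),(.148,-.05)):print("land",(c+X*x+Y*y).round(4))
a,b=340,150
im=cv2.resize(p[b:300,a:440],(600,900),interpolation=cv2.INTER_CUBIC)
Ti=np.linalg.inv(T)
def proj(P):
    q=cv2.projectPoints(np.array([P]),cv2.Rodrigues(Ti[:3,:3])[0],Ti[:3,3],K,D)[0].ravel();return int((q[0]-a)*6),int((q[1]-b)*6)
q=[proj(np.r_[c+X*x+Y*y,0.0]) for x,y in((.018,.05),(.018,-.05),(.148,-.05),(.148,.05))]
im=np.ascontiguousarray(im);cv2.polylines(im,[np.array(q)],True,(255,0,0),2)
cv2.imwrite("pics/land.png",cv2.resize(im,(400,600))[:,:,::-1])
E
```

```text
drv tip [[ 0.6841 -0.1427  0.01  ]] [ 0.685 -0.144 -0.   ]
drv handle end [[ 0.8709 -0.1388  0.01  ]] [ 0.867 -0.138  0.027]
handle l [[ 0.7802 -0.1254  0.01  ]] [ 0.782 -0.126  0.002]
handle r [[ 0.78   -0.1531  0.01  ]] [ 0.781 -0.154  0.005]
tin [[0.7789 0.1001 0.01  ]] [0.78  0.101 0.004]
mag [[0.6381 0.4336 0.01  ]] [0.638 0.432 0.015]
board [[ 0.6053 -0.5024  0.01  ]] [ 0.605 -0.502  0.01 ]
land [ 0.5388 -0.1603]
land [ 0.5776 -0.2525]
land [ 0.6587 -0.11  ]
land [ 0.6974 -0.2021]
```

View pics/land.png

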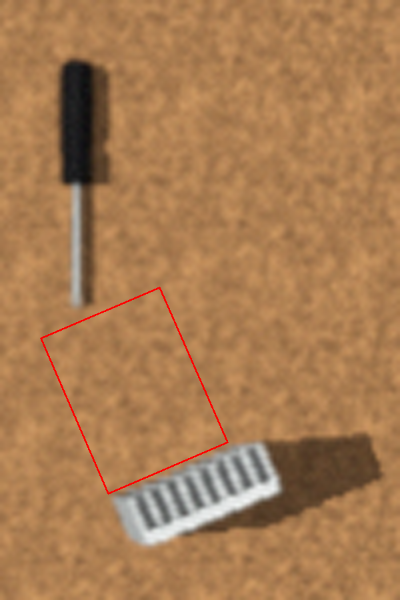

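The plate side faces the robot, and the heatsink's own +x points along (0.92, 0.39). The landing area ends about 10 mm short of the screwdriver tip, so the push will be slow, high and centred.

```bash
cat >> h.py <<'E'
from scipy.spatial.transform import Rotation as Rn
def down(ydir):  # tool x down, tool y along given horizontal angle
    y=np.array([np.cos(ydir),np.sin(ydir),0]);x=np.array([0,0,-1.]);z=np.cross(x,y)
    return Rn.from_matrix(np.c_[x,y,z]).as_euler('xyz')
E
python3 - <<'E'
from h import *
from plant import *
c=np.array([.5418,-.2142]);a=np.radians(22.8);X=np.array([np.cos(a),np.sin(a)])
s=c-X*(.018+.011+.04)
for k in (a+np.pi/2,a-np.pi/2):
    q=inverse_kinematics(np.r_[s,.25],down(k)); print(k,q)
    if q is not None: best=(k,q) if 'best' not in globals() or abs(q[5])<abs(best[1][5]) else best
k=best[0];o=down(k)
gripper_to(0.0)
print("op",observe()["opening"])
movep(np.r_[s,.25],o);move_l(np.r_[s,.115],feed=.15)
hold(.2);print(observe()["time_s"],observe()["eef_pos"],s)
snap("scene",1);snap("wrist",1)
E
```

```text
1.9687313962496038 [-0.61404763 -0.00667437  1.73709792  0.          1.4111691  -2.58277903]
-1.1728612573401893 [-0.61404763 -0.00667437  1.73709792  0.          1.4111691   0.55881363]
op -0.0002407844937479253
5.2 [ 0.47880903 -0.24133168  0.1160745 ] [ 0.47819144 -0.24093858]<sys>:0: UserWarning: Gimbal lock detected. Setting third angle to zero since it is not possible to uniquely determine all angles.
```

View pics/scene1.png

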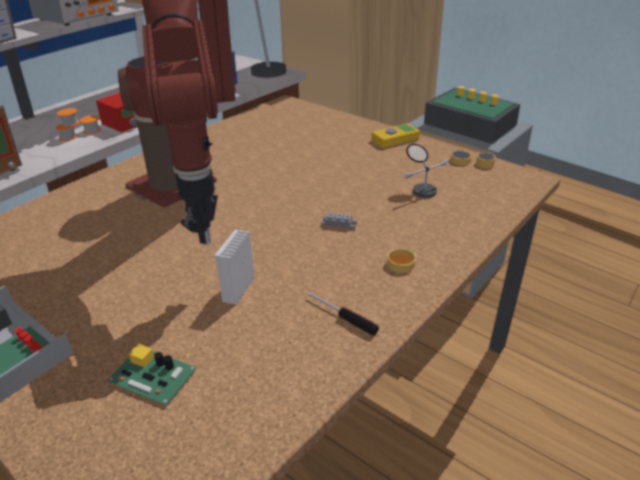

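View pics/wrist1.png

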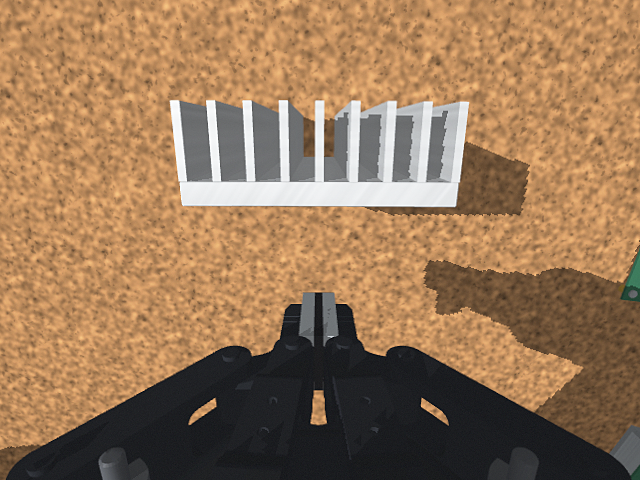

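The wrist view shows the plate edge at rows 182–207, columns 181–457, with its middle at about 319. The shut fingertips at (318,300) are centred and square to it. The fins point away, so I'll push.

```bash
python3 - <<'E'
from h import *
from plant import *
a=np.radians(22.8);X=np.r_[np.cos(a),np.sin(a),0]
p0=observe()["eef_pos"]
s=move_l(p0+X*.030,feed=.06,max_force=8);print(s)
s=move_l(p0+X*.078,feed=.035,max_force=8);o=observe();print(s,o["time_s"],(o["eef_pos"]-p0)@X,o["ft_force"])
snap("wrist",2)
E
```

```text
False
False 7.475 0.07783723705229718 [-0.35028642  0.29534351  0.55686471]
```

View pics/wrist2.png

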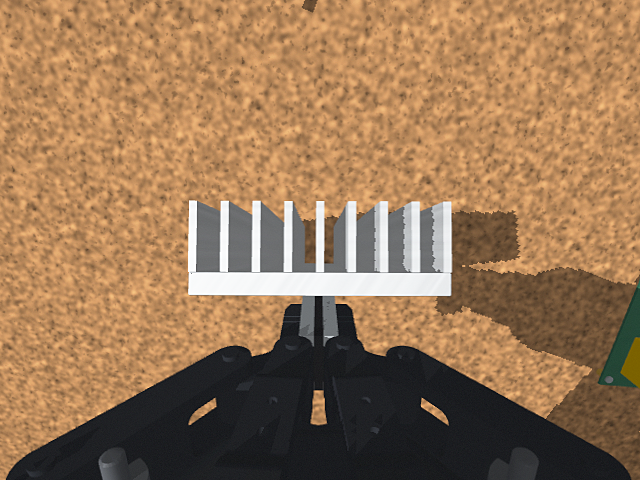

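The plate is now against the fingers at row 295, but the image doesn't settle whether it has leaned or slid. I'll check in the side view.

```bash
python3 - <<'E'
from h import *
for n,t,b in(("scene",3,None),("wrist",3,None)):
    p,d,K,D,T=snap(n,t);C=cloud(d,K,D,T)
    if n=="scene": cv2.imwrite("pics/s3c.png",cv2.resize(p[170:350,150:390],(800,600),interpolation=cv2.INTER_CUBIC)[:,:,::-1])
    else:
        p1,d1,K1,D1,T1=load("pics/wrist1.npz");C1=cloud(d1,K1,D1,T1)
        a=np.radians(22.8);X=np.r_[np.cos(a),np.sin(a),0]
        c=np.array([.5418,-.2142,0])
        for nm,CC,pts in(("before",C1,[(230,195),(400,195),(320,110),(320,175)]),("now",C,[(230,285),(400,285),(320,205),(320,265)])):
            for u,v in pts: w=CC[v,u];print(nm,(u,v),w.round(4),((w-c)@X).round(4))
E
```

```text
before (230, 195) [ 0.5153 -0.1907  0.1297] -0.0153
before (400, 195) [ 0.5388 -0.2472  0.1286] -0.0156
before (320, 110) [ 0.5541 -0.2093  0.1308] 0.0133
before (320, 175) [ 0.5342 -0.2178  0.1287] -0.0084
now (230, 285) [ 0.5556 -0.172   0.1332] 0.029
now (400, 285) [ 0.5798 -0.2316  0.1317] 0.0283
now (320, 205) [ 0.5948 -0.1923  0.1223] 0.0573
now (320, 265) [ 0.5745 -0.2008  0.1286] 0.0353
```

View pics/s3c.png

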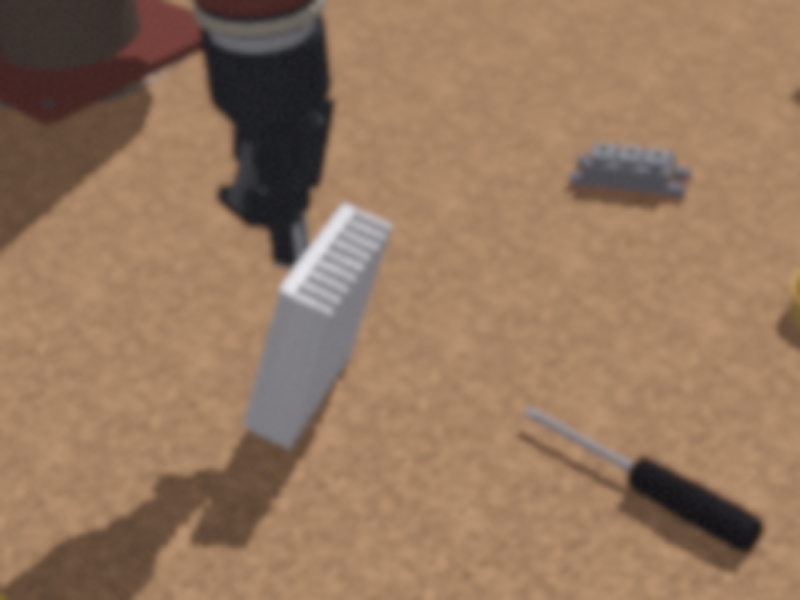

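It has leaned about 18° on the spot: the top has moved 44 mm and is 2 mm higher. That is just past balance, so I'll let it fall, nudging a little if needed.

```bash
python3 - <<'E'
from h import *
from plant import *
a=np.radians(22.8);X=np.r_[np.cos(a),np.sin(a),0]
hold(1.0)
p,d,K,D,T=snap("wrist",4);C=cloud(d,K,D,T)
z=C[150:290,200:440,2];print("max z",np.percentile(z,99))
if np.percentile(z,99)>.08:
    p0=observe()["eef_pos"];print(move_l(p0+X*.015,feed=.03,max_force=8));hold(1.0)
p0=observe()["eef_pos"]
move_l(p0-X*.03+np.r_[0,0,.12],feed=.2)
hold(.3);snap("wrist",5);snap("top",5);snap("scene",5);print(observe()["time_s"])
E
```

```text
max z 0.13326890193645574
False
11.5417
```

View pics/wrist5.png

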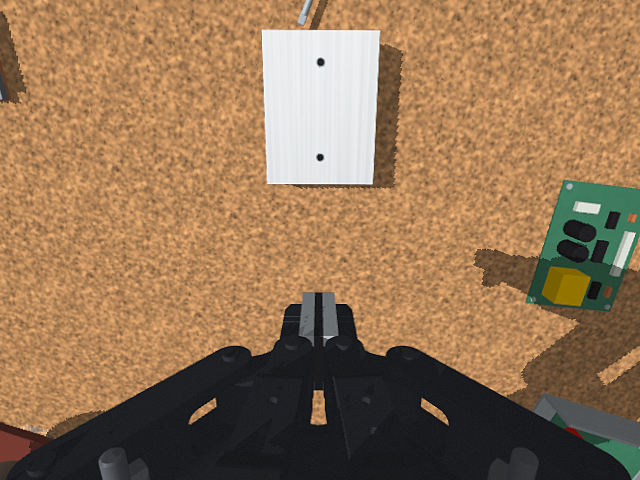

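View pics/scene5.png

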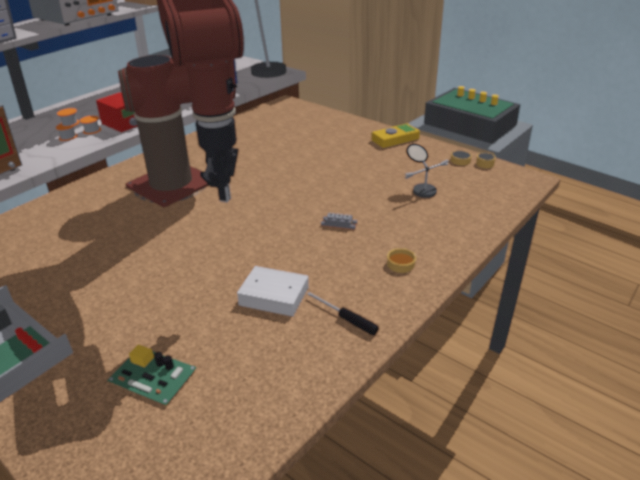

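The heatsink lies flat, face up, with the tapped holes at wrist pixels (320.5,62) and (320,157), and the screwdriver is clear of it. Next I'll take matched wrist views of the face and then the module (same position relative to the tool), so that the camera bias cancels.

```bash
python3 - <<'E' 2>/dev/null
from h import *
from plant import *
p,d,K,D,T=load("pics/wrist5.npz")
h=ray([(320.5,62),(320,157)],K,D,T,.036);print(h.round(4))
M=h.mean(0);v=h[0]-h[1];ang=np.arctan2(v[1],v[0]);print("hs",M,np.degrees(ang),np.linalg.norm(v))
C=cloud(d,K,D,T);print("face z",C[40:175:30,275:370:30,2].round(4))
def view(c,ang,dz,tag):
    X=np.r_[np.cos(ang),np.sin(ang),0]
    t=np.r_[c[:2],0]-X*.08+np.r_[0,0,.2+dz]
    return t,down(ang-np.pi/2)
t,o=view(M,ang,.006,6);movep(t,o);hold(.3);e=observe();snap("wrist","6");print(e["time_s"],e["eef_pos"]-t,e["tcp_rot"])
gripper_to(.085)
t,o=view([.551,.1412],np.radians(25.8),0,7);movep(t,o);hold(.3);e=observe();snap("wrist","7");print(e["time_s"],e["eef_pos"]-t)
E
```

```text
[[ 0.6578 -0.1661  0.036 ]
 [ 0.5841 -0.1967  0.036 ]]
hs [ 0.62092235 -0.18138048  0.036     ] 22.558323619135102 0.0797760360453309
face z [[0.036  0.0357 0.0357 0.0362]
 [0.0365 0.0353 0.0341 0.0357]
 [0.0354 0.0343 0.0343 0.0356]
 [0.0332 0.0358 0.0351 0.0356]
 [0.0353 0.0338 0.0349 0.0339]]
12.1 [ 0.00037792 -0.00044873  0.00126255] [ 2.206874    1.56891209 -0.54120054]
14.4667 [ 3.04203656e-04 -7.16141121e-04 -7.71199685e-05]
```

View pics/wrist6.png

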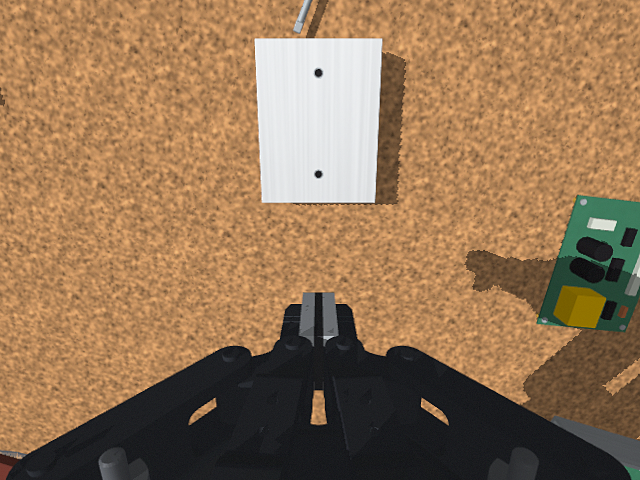

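View pics/wrist7.png

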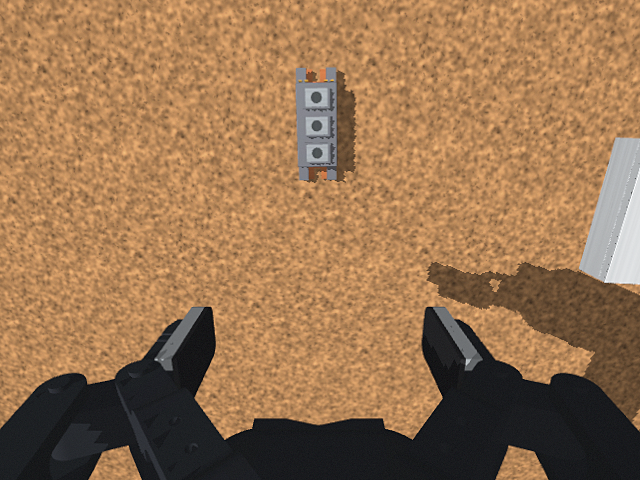

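```bash
python3 - <<'E'
from h import *
p,d,K,D,T=load("pics/wrist6.npz")
g=cv2.cvtColor(p,cv2.COLOR_RGB2GRAY).astype(float)
hs=[]
for (u,v) in((318,73),(318,174)):
    w=np.clip(180-g[v-9:v+10,u-9:u+10],0,None);yy,xx=np.mgrid[v-9:v+10,u-9:u+10];hs.append(((w*xx).sum()/w.sum(),(w*yy).sum()/w.sum()))
h=ray(hs,K,D,T,.036);v=h[0]-h[1];print(hs,h.round(4),h.mean(0).round(4),np.degrees(np.arctan2(v[1],v[0])),np.linalg.norm(v))
# plate outline
m=(g>190).astype(np.uint8);m[300:]=0;m[:,450:]=0
c=max(cv2.findContours(m,0,1)[0],key=cv2.contourArea).reshape(-1,2)
print("face",np.round(rect(ray(c,K,D,T,.036)),2))
p,d,K,D,T=load("pics/wrist7.npz")
a,b=280,55
cv2.imwrite("pics/mod.png",cv2.resize(p[b:190,a:360],(480,810),interpolation=cv2.INTER_NEAREST)[:600:,:,::-1][:, :]) if 0 else cv2.imwrite("pics/mod.png",cv2.resize(p[b:190,a:360],(352,594),interpolation=cv2.INTER_NEAREST)[:,:,::-1])
C=cloud(d,K,D,T);W=C[60:190,285:350].reshape(-1,3)
for lo,hi in((.007,.04),(.019,.04),(.026,.04)):
    k=(W[:,2]>lo)&(W[:,2]<hi);print(lo,k.sum(),np.round(rect(W[k]),2),np.median(W[k,2]))
for q in((317,85),(317,111),(317,97),(317,105),(330,115),(301,75),(331,75),(302,115)):print(q,C[q[1],q[0]].round(4))
E
```

```text
[(np.float64(318.0209299058857), np.float64(72.48700660205085)), (np.float64(318.02486591906387), np.float64(173.80204778156997))] [[ 0.6579 -0.1658  0.036 ]
 [ 0.584  -0.1965  0.036 ]] [ 0.6209 -0.1811  0.036 ] 22.51537855493698 0.0799691114556662
face [ 620.96 -180.9   129.3    99.84   22.52]
0.007 3930 [549.95 142.22  93.89  34.    26.5 ] 0.02407890645626501
0.019 3369 [550.52 142.84  69.51  33.41  26.48] 0.025070354121135452
0.026 1650 [551.27 140.84  61.3   26.1   25.26] 0.02837990898964382
(317, 85) [0.5785 0.1555 0.0241]
(317, 111) [0.5604 0.1468 0.0243]
(317, 97) [0.5698 0.1513 0.03  ]
(317, 105) [0.5644 0.1488 0.0275]
(330, 115) [0.5623 0.1357 0.0238]
(301, 75) [0.581  0.1717 0.011 ]
(331, 75) [0.5921 0.149  0.0097]
(302, 115) [0.5521 0.1568 0.0238]
```

View pics/mod.png

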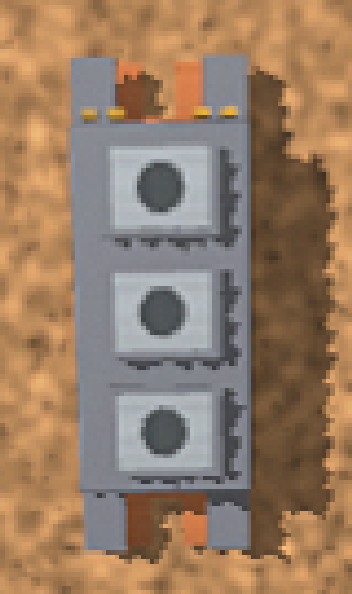

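```bash
python3 - <<'E'
from h import *
p,d,K,D,T=load("pics/wrist7.npz")
f=lambda q,z:ray([(x/4.4+280-.4,y/4.4+55-.4) for x,y in q],K,D,T,z)
s=f([(160,187),(162,311),(165,432)],.029);print(s.round(4),s.mean(0),np.degrees(np.arctan2(*(s[0]-s[2])[1::-1])))
e=f([(71,58),(247,58),(86,549),(250,549)],.011);print(e.round(4),e.mean(0),np.degrees(np.arctan2(*(e[0]+e[1]-e[2]-e[3])[1::-1])))
b=f([(75,127),(249,127),(80,491),(250,491)],.024);print(b.mean(0),np.degrees(np.arctan2(*(b[0]+b[1]-b[2]-b[3])[1::-1])))
print(observe if 0 else '')
E
```

```text
[[0.5694 0.1521 0.029 ]
 [0.5499 0.1423 0.029 ]
 [0.5302 0.1322 0.029 ]] [0.54983602 0.14222231 0.029     ] 26.843184560687465
[[0.5841 0.1781 0.011 ]
 [0.5986 0.1478 0.011 ]
 [0.5008 0.1364 0.011 ]
 [0.5156 0.1058 0.011 ]] [0.54978739 0.14201184 0.011     ] 26.729981448918704
[0.549509   0.14184551 0.024     ] 26.123245436275703
```

The independent estimates agree within 0.5 mm: module centre (0.5498, 0.1421) at yaw 26.6°, and mount (0.6209, −0.1811) at 22.5°. Now the grasp.

```bash
python3 - <<'E' 2>/dev/null
from h import *
from plant import *
c=np.r_[.5498,.1421];o=down(np.radians(26.6)-np.pi/2)
movep(np.r_[c,.12],o);move_l(np.r_[c,.03],feed=.15);hold(.2)
e=observe()["eef_pos"];print(e)
corr=c-e[:2]
print(move_l(np.r_[c+corr,.003],feed=.05,max_force=10));hold(.2)
print(observe()["eef_pos"],observe()["ft_force"])
gripper_to(.0,f_grip=40);hold(.2);e=observe();print("grip",e["eef_pos"],e["opening"],e["ft_force"],e["time_s"])
snap("wrist",8)
if e["opening"]>.028:
    p=e["eef_pos"];move_l(p+np.r_[0,0,.01],feed=.03);move_l(p+np.r_[0,0,.13],feed=.1);hold(.2);e=observe();print(e["opening"],e["ft_force"],e["eef_pos"],e["time_s"])
    snap("wrist",9);snap("scene",9)
E
```

```text
[0.55085117 0.14223828 0.03141981]
False
[0.54907655 0.14200968 0.0033481 ] [-0.22516157  0.02841805  0.30039433]
grip [0.54907868 0.14196253 0.00330964] 0.03321634925220267 [ 0.33822853 -1.1769862   3.23945726] 17.6083
0.03361362801295211 [ 0.57215837 -0.52937541 -2.26162082] [0.5486863  0.14190461 0.13263553] 19.7
```

View pics/wrist9.png

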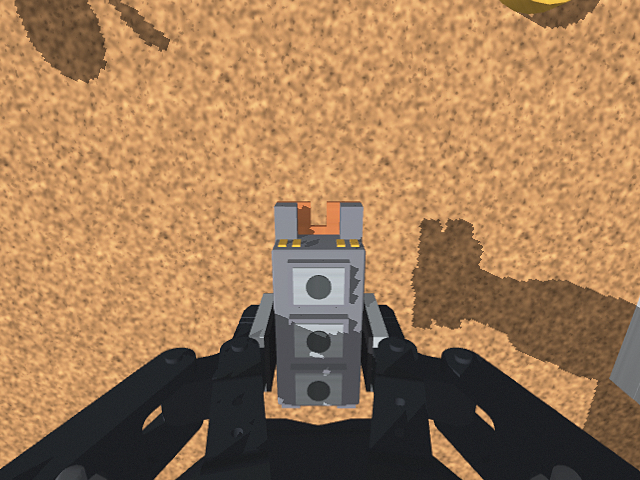

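View pics/wrist8.png

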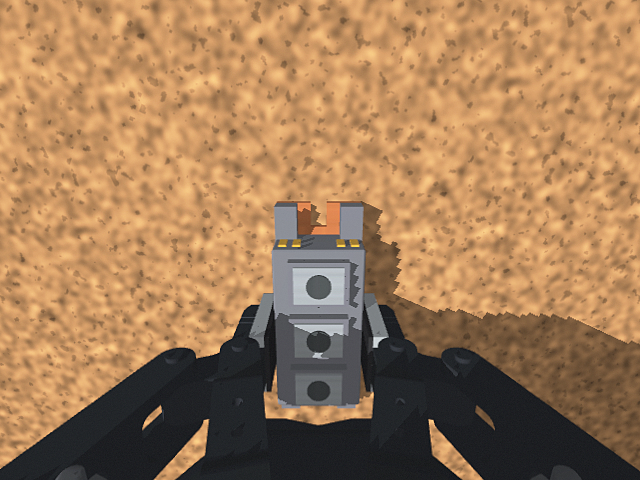

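The grip held and the module sits square in the jaws without slip: the slot and terminals are at the same pixels before and after the lift. I'll carry it to just above the face and check the slot against the hole.

```bash
python3 - <<'E' 2>/dev/null
from h import *
from plant import *
p,d,K,D,T=load("pics/wrist8.npz")
s=ray([(318.3,287),(318.3,342),(318.3,391)],K,D,T,.029);print(s.round(4),s.mean(0))
a=np.radians(22.52);X=np.r_[np.cos(a),np.sin(a),0]
t=np.r_[.6209,-.1811,0]-X*.0008
o=down(a-np.pi/2)
movep(t+np.r_[0,0,.15],o);move_l(t+np.r_[0,0,.065],feed=.1);hold(.3)
E=[]
for i in range(5): E.append(observe()["eef_pos"]);hold(.05)
print(np.array(E).round(4),t);e=observe();print(e["opening"],e["time_s"],e["ft_force"])
p,d,K,D,T=snap("wrist",10);snap("scene",10);snap("top",10)
cv2.imwrite("pics/w10c.png",cv2.resize(p[130:430,220:420],(400,600),interpolation=cv2.INTER_CUBIC)[:,:,::-1])
E
```

```text
[[0.5692 0.1529 0.029 ]
 [0.5493 0.143  0.029 ]
 [0.5297 0.1332 0.029 ]] [0.54942282 0.14304634 0.029     ]
[[ 0.6205 -0.1816  0.0656]
 [ 0.6204 -0.1815  0.0655]
 [ 0.6203 -0.1815  0.0653]
 [ 0.6202 -0.1815  0.0652]
 [ 0.6202 -0.1814  0.0651]] [ 0.620161  -0.1814064  0.       ]
0.03362882430833703 22.6083 [ 0.05073247 -0.04340564 -2.10926264]
```

View pics/w10c.png

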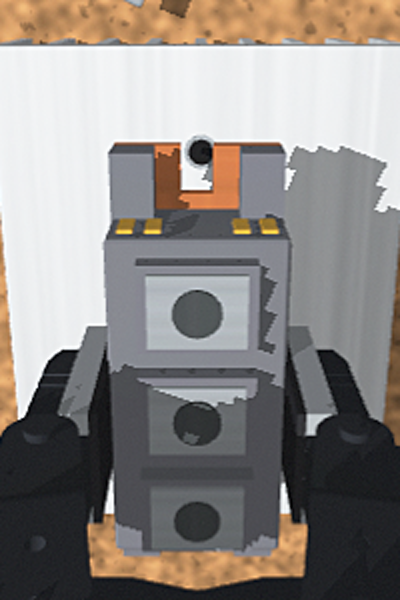

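```bash
python3 - <<'E'
from h import *
p,d,K,D,T=load("pics/wrist10.npz")
a=np.radians(22.52);X=np.r_[np.cos(a),np.sin(a)];Y=np.r_[-X[1],X[0]]
g=lambda q:[(x/2+220-.25,y/2+130-.25) for x,y in q]
h=ray(g([(200,152)]),K,D,T,.036)[0][:2]; dz=.0651-.0033
s=ray(g([(197.5,314),(197.5,424),(197.5,521)]),K,D,T,.029+dz)[:,:2]
b=ray(g([(181,150),(213,150)]),K,D,T,.003+dz).mean(0)[:2]; e=ray(g([(109,143),(285,143)]),K,D,T,.011+dz)[:,:2].mean(0)
m=s.mean(0);print(h,m)
for n,v in(("hole",h),("s0",s[0]),("s1",s[1]),("s2",s[2]),("slot mid",b),("end",e)):print(n,(v-m)@X*1e3,(v-m)@Y*1e3)
E
```

```text
[ 0.6577602  -0.16574482] [ 0.62079084 -0.18040234]
hole 39.76420563512545 -0.6196569583812261
s0 22.003892620048173 -0.0050161467755583285
s1 -0.1720884141873941 7.190190794267906e-05
s2 -21.831804205860777 0.004944244867615873
slot mid 46.01456943634493 0.08548950958843403
end 48.956769037352615 0.08161572331855499
```

The hole comes out at 39.8 mm along (40 expected) and −0.6 mm across from the module's centre. I'll lower it with a tiny trim and a force guard, then release.

```bash
python3 - <<'E' 2>/dev/null
from h import *
from plant import *
a=np.radians(22.52);X=np.r_[np.cos(a),np.sin(a),0];Y=np.r_[-X[1],X[0],0]
t=np.r_[.6209,-.1811,0]-X*.0011-Y*.0004
move_l(t+np.r_[0,0,.045],feed=.04);hold(.3)
s=move_l(t+np.r_[0,0,.037],feed=.008,max_force=3);e=observe();print(s,e["eef_pos"],e["ft_force"])
hold(.3);e=observe();print(e["eef_pos"],e["ft_force"],e["time_s"])
snap("wrist",11)
p,d,K,D,T=load("pics/wrist11.npz")
cv2.imwrite("pics/w11c.png",cv2.resize(p[130:430,220:420],(400,600),interpolation=cv2.INTER_CUBIC)[:,:,::-1])
E
```

```text
True [ 0.62003344 -0.18187509  0.03936099] [-1.25816872  0.21461215  4.6823483 ]
[ 0.61997727 -0.1819007   0.03930466] [-0.32663421  0.65075632  5.46139303] 24.7167
```

View pics/w11c.png

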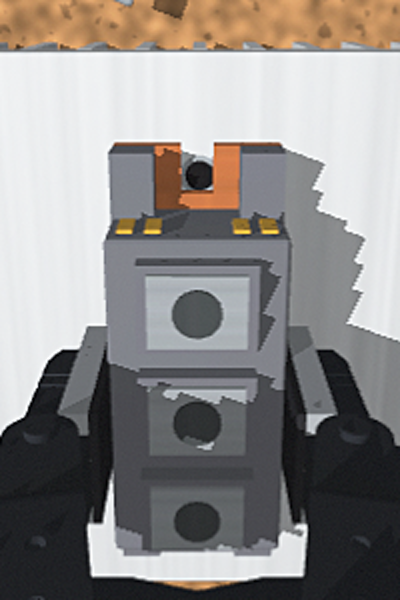

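Contact came at the predicted height (TCP z 0.0393), and the hole is visible inside the slot at crop (200,176), slot centre about 197. I'll release, retreat and check.

```bash
python3 - <<'E' 2>/dev/null
from h import *
from plant import *
a=np.radians(22.52);X=np.r_[np.cos(a),np.sin(a),0]
gripper_to(.045,f_grip=20);hold(.2);gripper_to(.07);hold(.1)
p=observe()["eef_pos"];move_l(p+np.r_[0,0,.08],feed=.08)
p=observe()["eef_pos"];t=np.r_[.6209,-.1811,.206]-X*.08
move_l(t,feed=.15);hold(.4);snap("wrist",12);snap("top",12);snap("scene",12);print(observe()["time_s"])
p,d,K,D,T=load("pics/wrist12.npz")
cv2.imwrite("pics/w12c.png",cv2.resize(p[20:220,240:400],(480,600),interpolation=cv2.INTER_CUBIC)[:,:,::-1])
C=cloud(d,K,D,T);W=C[30:215,255:390].reshape(-1,3)
for lo,hi in((.043,.08),(.055,.08)):
    k=(W[:,2]>lo)&(W[:,2]<hi);print(lo,k.sum(),np.round(rect(W[k]),2))
g=cv2.cvtColor(p,cv2.COLOR_RGB2GRAY);m=((C[...,2]>.03)&(C[...,2]<.075)).astype(np.uint8);m[300:]=0;m[:,450:]=0
c=max(cv2.findContours(m,0,1)[0],key=cv2.contourArea).reshape(-1,2);print("hs",np.round(rect(ray(c,K,D,T,.036)),2))
for q in((275,60),(275,190),(365,60),(365,190)):print(C[q[1],q[0]].round(4))
E
```

```text
28.3417
0.043 4851 [ 620.61 -180.84   93.5    34.14   22.41]
0.055 4219 [ 621.55 -180.47   69.92   34.11   22.51]
hs [ 621.42 -181.15  128.91   99.78   22.69]
[ 0.6516 -0.1303  0.038 ]
[ 0.5555 -0.1658  0.0342]
[ 0.679  -0.1952  0.035 ]
[ 0.5857 -0.238   0.0352]
```

View pics/w12c.png

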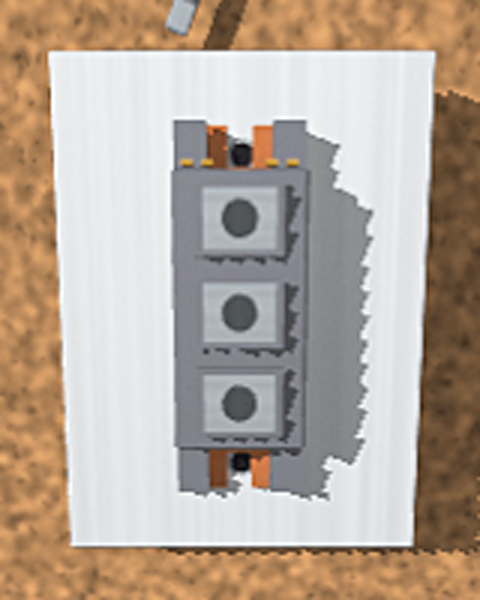

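View pics/top12.png

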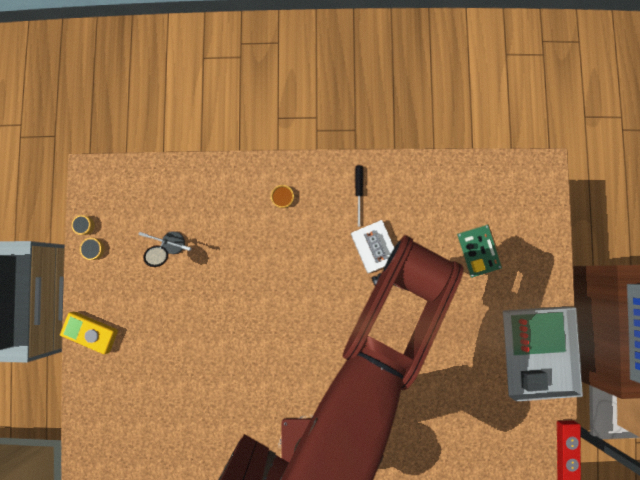

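Both holes show centred in the slots, at crop (241,154) and (241,462). The module outline agrees with the hole midpoint to about 0.5 mm and 0.1°, and the bystanders are at their starting pixels. Handing in.

```bash
python3 -c "
from plant import *
hold(.2);job_done();print(observe()['time_s'])"
```

```text
the job is handed in; nothing more can be done
the job is handed in; nothing more can be done
```

The job is done and handed in, with the robot clock at about 28.5 s of the 58 s allowed; no verdict is reported.

**Heatsink:** I tipped it with slow pushes of the shut fingers high on the plate. The first push stopped at about 18° of lean, so I gave one further 15 mm nudge. My 8 N force stop never triggered. It came to lie on its fins, face up, at about 36 mm height.

**Module:** I gripped it with 40 N and lowered it under a force guard. It touched down at the predicted height with a force change of 3 N. I then released it and backed off.

**Last checks:**
- **Alignment:** The module outline centre is within about 0.5 mm of the tapped-hole midpoint and the angle within about 0.1°. Both holes are visible in the slots.
- **Bystanders:** In the final top view they were at their starting pixels, by eye. The screwdriver tip stayed clear of the heatsink.
- **Disagreements:** Before lowering, the module's end edge measured about 2 mm further forward than its terminals suggested. After placing, the outline of its upper body sat about 1 mm from the full outline. I put both down to assumed heights and side-on viewing, and both are within the 4 mm and 5 mm limits.

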